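# Load a specimen pot into the staining carousel

### The job

Turn the round staining carousel by its upright knob until its one empty cup is at the steel pointer on the housing (the loading point) and let go of the knob. Then take the wide round pot from the bench and stand it upright in that cup, right down on the cup's floor, leaving the cup at the pointer.

Things in the scene. Friction and masses are not known exactly. Their poses are not given: they have to be found in the camera images.
- pot_center (a point): Loose wide round specimen pot: plain cylinder 46 mm across, 80 mm tall, white with a closed grey lid of the same width (top 18 mm), about 0.12 kg, upright on the bench (z = 0). Near it stand a thin vial (26 mm) and a square jar (42 mm), not wanted. This point: the pot's centre, 40 mm above its underside; z is its upright axis.
- slot (a point): The carousel's one empty cup: round, grey, 60 mm wide inside, 68 outside, 12 deep. Point: centre of its inner floor, 61 mm above the bench. It turns with the plate; the vertical turning axis is 75 mm from it along this frame's +x; z up. The other three cups, at 90 degree steps, hold black-capped jars, tops 96 mm above the bench.
- load_point (a point): Loading point, fixed to the housing: where the empty cup's floor centre must be, 75 mm from the turning axis, which lies along this frame's +x; z up. The dark steel pointer (top 70 mm above the bench) stands 44 to 90 mm from it along -x, just outside the plate. Housing: white disc 260 mm across, fixed to the bench.
- knob (a point): Turning knob on the carousel plate: upright post, round black grip 20 mm wide, 30 tall, 88 mm from the turning axis. Point: grip's centre line, 13 mm below its top, which is 133 mm above the bench. Plate: 236 mm wide, top at 58 mm; turns with light friction (1 N at the knob), stays where left. The cup starts 35 to 110 degrees anticlockwise (from above) of the loading point.
Things that resemble listed ones, but are neither listed nor needed, are in the scene too. Leave any blue or green look-alike of the part that bears pot_center alone.

How it is judged:
On the way:
1. the empty cup stands at the loading point (within 18 mm) with the knob let go, the pot not yet in it (horizontal distance between slot and load_point below 0.018 m and horizontal distance between the grasp point and knob above 0.06 m and horizontal distance between pot_center and slot above 0.05 m), for 0.2 s.
At the end, for the whole second after the job is handed in: The empty cup is within 18 mm of the loading point at the pointer, and the wide round pot stands in it: within 13 mm of the cup's centre, down on its floor (its centre 35 to 45 mm above that floor), upright within 10 degrees (horizontal distance between slot and load_point below 0.018 m and horizontal distance between pot_center and slot below 0.013 m and z of pot_center in the frame of slot between 0.035 and 0.045 m and angle between pot_center's own z axis and vertical below 0.17 rad); the robot touches nothing.
It also fails if it takes over 54 s, if anything falls off the work surface, if the arm or the gripper's body presses on something with over 40 N, if the wrist force passes 120 N, or if a joint passes its speed limit or range.

### The arm

A 6-joint arm with a two-finger parallel gripper is mounted at the origin on the work surface. World frame = base frame: x ahead of the robot, y to its left, z up, the work surface at z = 0. Lengths are in m, angles in rad, forces in N, time in s.
With the tool pointing down it reaches from about 0.3 to 0.825 m from the base axis. Payload 5.4 kg.
Tool frame: the origin (TCP) lies at the very end of the fingers, on their centre line; the grasp point (between the pads) lies 19 mm behind it; z points along the fingers, y is the line along which they close (so a half turn about z gives the same grasp; the last joint's range is limited). The gripper opens to 92 mm and grips with 3 to 60 N. Pads are 20 mm wide; open, the fingers measure 128 mm over their backs; the gripper's body (75 mm by 189 mm) begins 69 mm behind the grasp point.
Start: joints at [-0.21, 0.158, 1.597, -0, 1.386, -0.21], TCP at [0.575, -0, 0.215] pointing down, gripper open.
Joint ranges: [-2.91, 2.91], [-0.94, 2.29], [0.18, 2.7], [-1.29, 4.43], [0.17, 2.64], [-3, 3]. Speed limits (rad/s): [2.57, 2.57, 3.14, 3.14, 3.14, 3.14].

### API

Orientations are given as a rotation vector (axis times angle).
In Python, from workcell import bot gives the robot as it stands. Calls block until the motion is done:
- bot.goto(position, orientation): joint-space move of the TCP to a pose.
- bot.line_to(position, rot=None, max_speed=0.15): straight line of the TCP; rot=None keeps the orientation; max_speed is the mean speed in m/s.
- bot.set_joints(angles): joint-space move.
- bot.set_gripper(opening, newtons=None): opening from 0.0 (shut) to 1.0 (fully open); newtons is the grip in N (None keeps the last); returns when the fingers have stopped.
- bot.hold(seconds).
- bot.inverse_kinematics(position, orientation): joint angles nearest the present ones, or None.
- bot.read_camera(name): name is "scene" or "side" or "wrist"; returns a dict with "pixels" (420x560x3 uint8, blue, green, red), "fx", "fy", "cx", "cy" (pixels), "R" (3x3) and "t" (3): a world point X has camera coordinates R X + t. Camera axes: x right, y down, z forward; pixel columns grow to the right and rows downward; lengths in m; the calibration is good to about 2 mm. A picture is of the moment at which its call begins. There is no depth.
A pose or a line that the arm cannot do raises bot.MotionError and nothing moves.
- bot.job_done(): hands the job in; it is judged then, once.
Readings, each from a call of its own:
- bot.current_clock(): time.
- bot.current_joints(): joint angles.
- bot.current_joint_vel(): joint speeds.
- bot.current_effort(): joint torques, N m.
- bot.current_ee_pos(): TCP position.
- bot.current_tool_rot(): TCP orientation.
- bot.current_contact_force(): force on the tool from outside, world axes, zero at the start.
- bot.current_ft_torque(): the same for the moment, N m.
- bot.current_opening(): opening from 0.0 (shut) to 1.0 (fully open).
- bot.current_grip_force(): force on a finger pad.
Only numpy, scipy, OpenCV 4.12 (cv2) and the standard library are available. Lean on these libraries where they do the work, as an engineer would, in place of code of your own. Each camera call takes 0.05 s, during which the arm holds its last target. There are 200 camera calls.

## Working session

There is one attempt and no reset: what is moved stays moved. The work goes in short steps, each a Python script; the robot and the scene stay as the last script left them, time stands still between calls to the robot, and variables do not carry over. Pictures are saved under pics/ and viewed, at most 10 in all, crops included, and the job is handed in when it is done.

```bash
mkdir -p pics; cat > h.py <<'E'
import numpy as np, cv2
from workcell import bot
def cam(n,f=None):
    c=bot.read_camera(n)
    if f: cv2.imwrite('pics/'+f,c['pixels'])
    return c
def ray(c,u,v,z):
    R=np.array(c['R']);t=np.array(c['t']);o=-R.T@t
    d=R.T@np.array([(u-c['cx'])/c['fx'],(v-c['cy'])/c['fy'],1]);return o+d*(z-o[2])/d[2]
def proj(c,X):
    p=np.array(c['R'])@np.array(X)+np.array(c['t']);return np.array([c['fx']*p[0]/p[2]+c['cx'],c['fy']*p[1]/p[2]+c['cy']])
E
python3 - <<'E'
from h import *
import pickle
a=cam('scene');b=cam('side')
pickle.dump((a,b),open('c.pkl','wb'))
for c,n in((a,'scene'),(b,'side')):
    cv2.imwrite(f'pics/{n}0.png',cv2.resize(c['pixels'],(800,600),interpolation=cv2.INTER_CUBIC))
    R=np.array(c['R']);print(n,-R.T@np.array(c['t']),R[2],c['fx'],c['cx'],c['cy'])
print(bot.current_clock(),bot.current_tool_rot())
E
```

```text
scene [0.84900615 0.45759266 0.65265774] [-0.44442665 -0.58995345 -0.67412156] 422.87425657296643 268.0785407295664 207.62673227820878
side [0.26588227 0.67495993 0.7102081 ] [ 0.2435762  -0.72168112 -0.64795601] 545.3373236718022 277.4582887972115 207.5442948058098
0.1 [-2.22044102e+00 -2.22043081e+00  1.44585508e-03]
```

View pics/scene0.png

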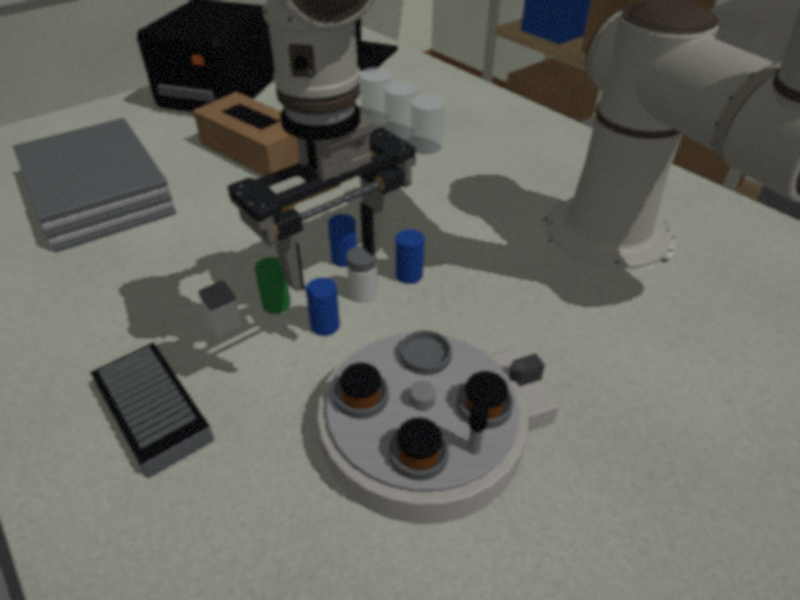

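View pics/side0.png

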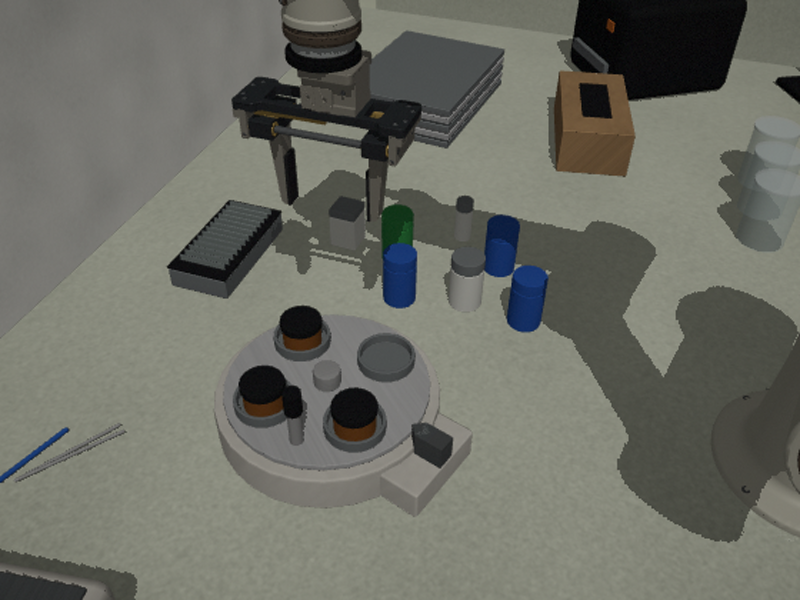

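The side view (800x600 scale) shows these candidates:
- White cylinder with a grey lid at (466,280); scene view (362,275).
- Thin vial at (464,217).
- Square jar at (347,222).
- Blue and green look-alikes at (400,275), (527,298), (501,245) and (398,230).

The wide white one with the grey lid fits the pot. The empty cup is at (386,355), the knob at (292,400) and the pointer at (432,443).

```bash
python3 - <<'E'
from h import *
import pickle
a,b=pickle.load(open('c.pkl','rb'))
def S(u,v,z): return ray(b,u*.7,v*.7,z)
def C(u,v,z): return ray(a,u*.7,v*.7,z)
for n,s,c,z in [('A',(301,316),(361,379),.096),('B',(262,378),(420,433),.096),('C',(354,401),(487,386),.096),('empty',(386,354),(425,350),.073),('knobtop',(292,390),(480,404),.133),('pottop',(467,256),(362,256),.08),('ptr',(432,438),(527,366),.07),('potbot',(466,302),(364,291),0)]:
    print(n,S(*s,z)[:2].round(4),C(*c,z)[:2].round(4))
L=b['pixels'][150:350,140:350]; M=a['pixels'][150:350,200:410]
cv2.imwrite('pics/crop1.png',np.hstack([cv2.resize(x,(400,381),interpolation=cv2.INTER_CUBIC) for x in(L,M)]))
E
```

```text
A [0.591  0.0626] [0.5914 0.0692]
B [0.5888 0.1686] [0.5858 0.1709]
C [0.4831 0.166 ] [0.4817 0.1695]
empty [0.4829 0.0667] [0.487  0.0655]
knobtop [0.5337 0.2038] [0.5294 0.2015]
pottop [ 0.4416 -0.1375] [ 0.4404 -0.1358]
ptr [0.3966 0.165 ] [0.402  0.1644]
potbot [ 0.4374 -0.1378] [ 0.4345 -0.1434]
```

View pics/crop1.png

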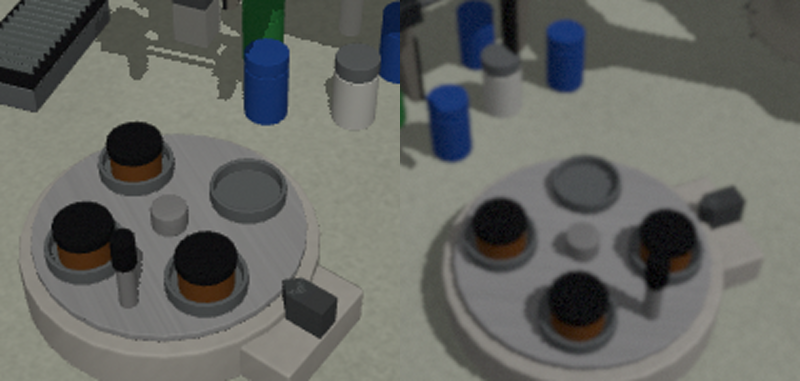

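The crop confirms the white, grey-lidded pot as the target, with the blue and green ones being look-alikes. The measured geometry agrees: axis at about (0.5365, 0.1175), cup at 225° and pointer at 161°. I will turn the knob about 64° clockwise.

```bash
cat >> h.py <<'E'
from scipy.spatial.transform import Rotation as Ro
def rot(yaw): # tool down, tool y along world angle yaw (deg)
    return (Ro.from_euler('z',yaw,degrees=True)*Ro.from_rotvec(np.pi*np.array([1,1,0])/2**.5)).as_rotvec()
AX=np.array([.5365,.1175])
def kp(a,z,r=.088): return [*(AX+r*np.array([np.cos(np.radians(a)),np.sin(np.radians(a))])),z]
E
python3 - <<'E'
from h import *
a0=93.3;d=64;z=.104
bot.set_gripper(.6,6)
bot.goto(kp(a0,.17),rot(a0-93.3)); bot.line_to(kp(a0,z))
print(bot.current_contact_force(),bot.current_clock())
bot.set_gripper(0,6); print(bot.current_opening()*.092,bot.current_grip_force())
for i in range(1,9):
    a=a0-d*i/8; bot.line_to(kp(a,z),rot(a-93.3),max_speed=.1)
    if i%2==0: print(bot.current_contact_force().round(1))
bot.set_gripper(.6); bot.line_to(kp(a0-d,.19),max_speed=.2)
print(bot.current_clock(),bot.current_joints())
bot.goto([.4395,-.137,.2],rot(0)); c=cam('side'); cam('wrist','w1.png')
import pickle; pickle.dump(c,open('c2.pkl','wb'))
cv2.imwrite('pics/s2.png',cv2.resize(c['pixels'],(800,600),interpolation=cv2.INTER_CUBIC))
print(bot.current_clock())
E
```

```text
[-0.42912009  0.74714632  0.47631833] 2.25
0.020022519657155267 6.000330671668053
[0.5 1.2 1.9]
[-0.4  2.1  0.9]
[-0.1 -0.1  1. ]
[-1.1 -0.8  0. ]
6.4667 [ 6.57543341e-02  3.26705996e-01  1.44862208e+00 -1.73504794e-05
  1.36741649e+00  1.18276863e+00]
8.1083
```

View pics/s2.png

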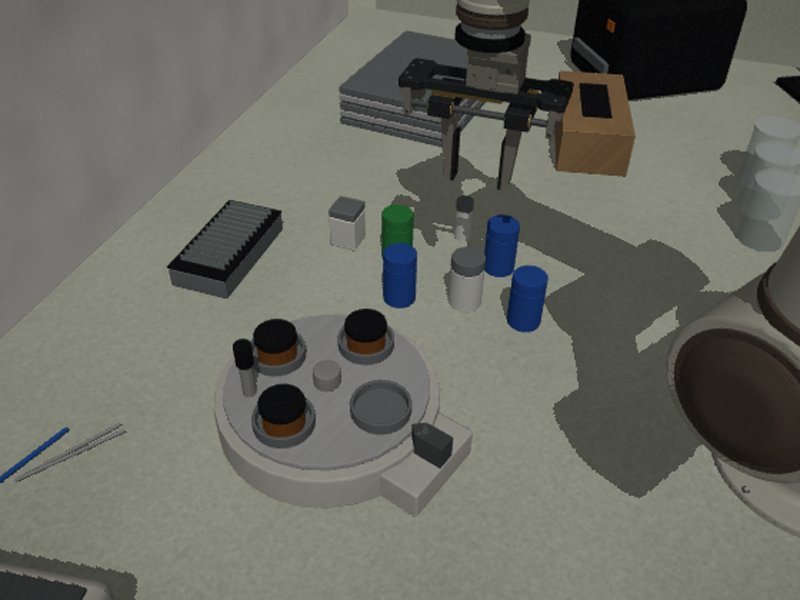

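View pics/w1.png

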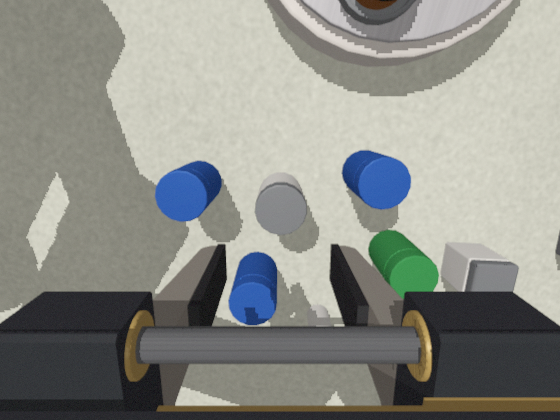

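The side view shows the cup at (381,404), the knob released at (244,365) and the pointer at (432,440). The wrist view shows the pot lid at (281,204), with blue pots at (186,193), (380,180), (253,295) and a green one at (407,275).

```bash
python3 - <<'E'
from h import *
import pickle
b=pickle.load(open('c2.pkl','rb'))
def S(u,v,z): return ray(b,u*.7,v*.7,z)[:2].round(4)
for n,u,v,z in [('cup',381,403,.073),('jarA',366,325-6,.096),('jarB',275,329,.096),('jarC',282,395,.096),('ptr',432,438,.07),('knob',243,346,.133)]:
    p=S(u,v,z); print(n,p,np.hypot(*(p-AX)),np.degrees(np.arctan2(*(p-AX)[::-1])))
for n,u,v in [('pot',467,256),('b1',400,252),('b2',528,276),('b3',503,222),('g',398,214)]: print(n,S(u,v,.08))
w=cam('wrist');print('wr')
for n,u,v in [('pot',281,207),('b1',380,181),('b2',184,195),('b3',253,300),('g',412,281)]: print(n,ray(w,u,v,.08)[:2].round(4))
print(proj(w,[.4395,-.137,.08]),bot.current_ee_pos())
E
```

```text
cup [0.4625 0.1397] 0.07725826816593803 163.30075576600638
jarA [0.517  0.0416] 0.07836491561917232 -104.40863419135506
jarB [0.6099 0.0934] 0.07725522636042174 -18.17696711377263
jarC [0.5578 0.1837] 0.06954228929219976 72.1643030540287
ptr [0.3966 0.165 ] 0.14774390004328433 161.2461995313025
knob [0.6094 0.1638] 0.08636029180126716 32.42030795297135
pot [ 0.4416 -0.1375]
b1 [ 0.5284 -0.1154]
b2 [ 0.3562 -0.1232]
b3 [ 0.4145 -0.2311]
g [ 0.5601 -0.1992]
wr
pot [ 0.4434 -0.1359]
b1 [ 0.5275 -0.1131]
b2 [ 0.3601 -0.1253]
b3 [ 0.4176 -0.2253]
g [ 0.564  -0.2059]
[276.44994649 208.21577839] [ 0.43976198 -0.13662912  0.1998766 ]
```

```bash
python3 - <<'E'
from h import *
import pickle
bot.goto([.464,.141,.25],rot(-58)); w=cam('wrist','w2.png'); pickle.dump(w,open('w2.pkl','wb'))
print(proj(w,[.464,.141,.073]),proj(w,[*AX,.073]),bot.current_clock())
E
```

```text
[277.08824502 194.85673606] [335.90075935 146.38440998] 9.65
```

View pics/w2.png

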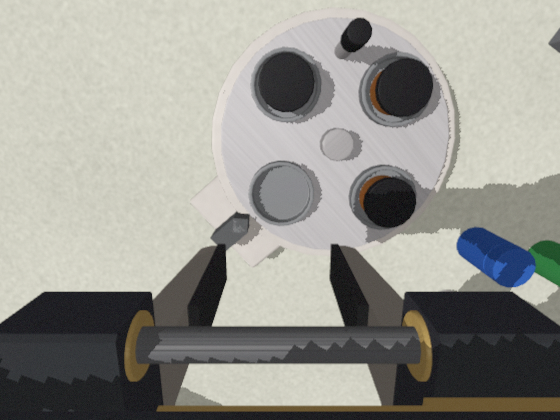

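The wrist view shows the cup rim centred at (281,193) and the pointer from about (244,217) to (216,242), roughly in line with the hub at (337,145). Next I refine the cup position and grasp the pot.

```bash
python3 - <<'E'
from h import *
import pickle
w=pickle.load(open('w2.pkl','rb'))
cup=ray(w,281,192.7,.073)[:2]; p=ray(w,232,229,.07)[:2]
A=lambda q:np.degrees(np.arctan2(*(q-AX)[::-1]))
print('cup',cup,np.hypot(*(cup-AX)),A(cup),'ptr',p,A(p))
P=[.4425,-.1365]
bot.set_gripper(1.,20); bot.goto([*P,.16],rot(-58)); bot.line_to([*P,.046])
print(bot.current_contact_force().round(1)); bot.set_gripper(0,20)
print(bot.current_opening()*.092,bot.current_grip_force())
bot.line_to([*P,.2],max_speed=.2); print(bot.current_contact_force().round(2),bot.current_opening()*.092,bot.current_clock())
E
```

```text
cup [0.46804259 0.13879068] 0.07169177457837586 162.72397909869855 ptr [0.40659322 0.16174187] 161.19288583228894
[-0.8 -0.2  0.7]
0.04564703059874551 19.974212497472763
[-0.39  0.02 -1.8 ] 0.04544898788684216 14.05
```

```bash
python3 - <<'E'
from h import *
import pickle
bot.goto([.4655,.1395,.2],rot(-58)); bot.line_to([.4655,.1395,.128])
c=cam('side');d=cam('scene');print(bot.current_contact_force().round(2),bot.current_clock())
print(proj(c,[.4655,.1395,.082]),proj(d,[.4655,.1395,.082]))
L=c['pixels'][190:350,180:340]; M=d['pixels'][170:330,230:390]
cv2.imwrite('pics/hov.png',np.hstack([cv2.resize(x,(400,400),interpolation=cv2.INTER_CUBIC) for x in(L,M)]))
E
```

```text
[ 0.37  0.54 -2.06] 15.8583
[264.93233768 277.57850971] [334.49036825 260.30055208]
```

View pics/hov.png

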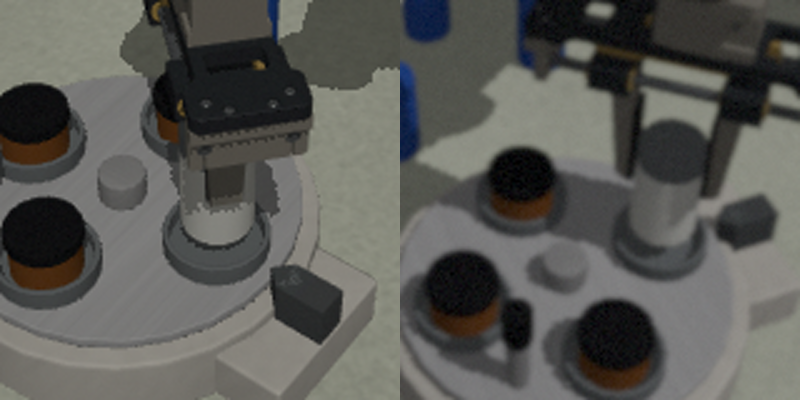

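The pot is centred over the cup in both views: pot column 217 and cup column 216 on the left, about 662 and 660 on the right. I'll lower it now.

```bash
python3 - <<'E'
from h import *
p=[.4655,.1395]
for z in [.115,.110,.1085,.1075,.1065,.1055]:
    bot.line_to([*p,z],max_speed=.04); f=bot.current_contact_force(); print(z,f.round(1))
    if f[2]>1.5: break
bot.set_gripper(.75); bot.hold(.3); print(bot.current_opening())
bot.line_to([*p,.25],max_speed=.15)
w=cam('wrist');c=cam('side');print(bot.current_contact_force().round(2),bot.current_clock())
L=c['pixels'][190:350,180:340]; M=w['pixels'][90:290,180:380]
cv2.imwrite('pics/fin.png',np.hstack([cv2.resize(x,(400,400),interpolation=cv2.INTER_CUBIC) for x in(L,M)]))
E
```

```text
0.115 [-0.1  0.7 -1.7]
0.11 [-0.1 -0.3 -0.9]
0.1085 [-0.4 -0.1 -1.9]
0.1075 [-0.1  0.  -1.2]
0.1065 [-1.1 -0.2  3.9]
0.7509372036735027
[ 0.83 -0.75 -0.07] 19.3917
```

View pics/fin.png

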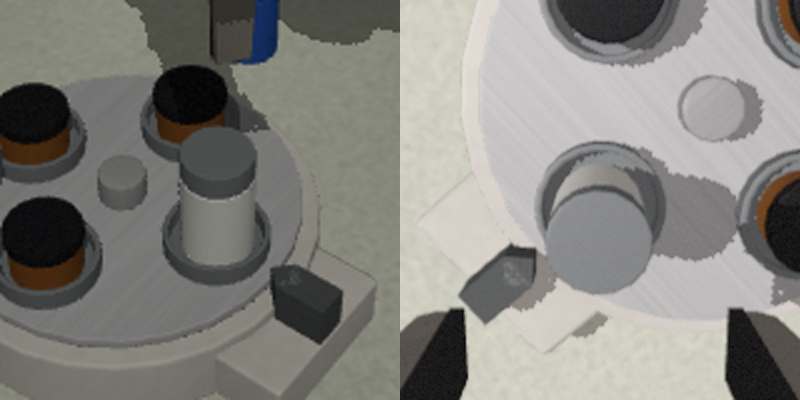

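The pot stands upright inside the cup at the pointer: lid at (218,155) and cup at (216,245) in the left crop. The gripper is clear, and contact at the expected height shows it is on the floor.

```bash
python3 -c "
from workcell import bot
print(bot.job_done())"
```

```text
the job is handed in; nothing more can be done
None
```

I turned the carousel until its empty cup was at the pointer, let go of the knob, stood the wide pot upright on that cup's floor, and handed the job in about 19 s into the 54 s limit; no verdict was returned.

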